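Turn the cobbler's supply carousel to the glue bottle

ROBOT

A 6-joint arm with a two-finger parallel gripper is mounted at the origin on the work surface. World frame = base frame: x ahead of the robot, y to its left, z up, the work surface at z = 0. Lengths are in m, angles in rad, forces in N, time in s.
With the tool pointing down it reaches from about 0.25 to 0.775 m from the base axis. Payload 4 kg.
Tool frame: the origin (TCP) lies midway between the tips of the shut fingers; the grasp point (between the pads) lies 19 mm behind it; z points along the fingers, y is the line along which they close (so a half turn about z gives the same grasp; the last joint's range is limited). The gripper opens to 94 mm and grips with 3 to 60 N. Pads are 16 mm wide; open, the fingers measure 119 mm over their backs; the gripper's body (75 mm by 177 mm) begins 78 mm behind the grasp point.
Start: joints at [1.081, 0.087, 1.371, -0, 1.684, -0.103], TCP at [0.207, 0.509, 0.206] pointing down, gripper open.
Joint ranges: [-3.1, 3.1], [-0.76, 2.03], [0.27, 2.55], [-1.08, 4.22], [0.17, 2.65], [-2.57, 2.57]. Speed limits (rad/s): [2.79, 2.79, 3.14, 3.14, 3.14, 3.14].

INTERFACE

Orientations are given as [roll, pitch, yaw] about the fixed x, y, z axes, in that order (R = Rz(yaw) Ry(pitch) Rx(roll)).
In Python, from bench import get_obs, snapshot, close_job gives the robot as it stands. The module is installed in compiled form; this text tells all that it offers.
- The arm moves only by the tool drive_tool, never from a script. Its argument "commands" is a list of rows, each a list of 6 numbers: the shift along the tool's x, y, z in units of 0.04 m (1.0 is 0.04 m), then the turn, a rotation vector about the tool's x, y, z in units of 0.1 rad (1.0 is 0.1 rad). In form: [[dx, dy, dz, wx, wy, wz], ...]. A call has 1 to 20 rows; each row shifts and turns the commanded pose from where the row before left it, along the tool's axes as they then stand; what a row does not reach is not made up. A row lasts 1/8 s, in which the tool goes at most 62.5 mm and 10.7 degrees, less where a joint would pass 70% of its speed; a pose out of reach is approached as far as the arm can. A call with a number of a shift or a turn outside -1 to 1 is refused whole. A call with a gripper value outside its range is refused whole. "gripper" is the closure, from 0 (fully open) to 1 (shut), set as the call begins (left out, the last holds). The fingers move at their own pace and stop on an object; the grip force is fixed at half the most. Time passes only in rows, so rows that do not move let the fingers close. It gives the time, the measured TCP pose, the force, the opening and the grip force at its end, in the units of the state.
- get_obs(): the state, without advancing time (a new reading comes with each control period).
- snapshot(name): name is "scene" or "top" or "wrist"; returns a dict with "image" (420x560x3 uint8, blue, green, red), "range_z" (420x560 float32, m along the optical axis (not along the pixel's ray), 0 where there is no reading), "fx", "fy", "cx", "cy" (pixels), "k1" (the pictures are not rectified: a ray, as slopes to the right and down, at radius r is drawn at 1 + k1 r^2 times it, then the intrinsics apply), "rvec" (rotation vector, rad) and "tvec" (3), from world to camera coordinates, as OpenCV has them. Camera axes: x right, y down, z forward; pixel columns grow to the right and rows downward; lengths in m; the calibration is good to about 2 mm. A picture is of the moment at which its call begins.
- close_job(): hands the job in; it is judged then, once.
The state is a dict: "time": time; "joint_positions": joint angles; "qvel": joint speeds; "joint_torque": joint torques, N m; "tool_pos": TCP position; "ee_rot": TCP orientation; "wrist_force": force on the tool from outside, world axes, zero at the start; "wrist_torque": the same for the moment, N m; "width": finger opening in m; "finger_force": force on a finger pad.
Only numpy, scipy, OpenCV 4.12 (cv2) and the standard library are available. Lean on these libraries where they do the work, as an engineer would, in place of code of your own. Each camera call takes 0.05 s, during which the arm holds its last target. There are 200 camera calls.

TASK

With shut fingers, gently push the finger tabs on the rim of the cobbler's round supply tray until the tall glue bottle has come round to the front, in line with the pointer jutting from the stand. Push only the tabs with the outside of the fingers: pinch and lift nothing, and do not touch or upset the things standing in the tray. Leave the stone, hammer and polish can where they are, and finish with the tray at rest and the hand clear.

Things in the scene. Friction and masses are not known exactly. Their poses are not given: they have to be found in the camera images.
- stand: fixed steel stand of the turntable, screwed to the bench. Origin on the turning axis at bench height, z up. Round foot 170 mm across, 12 mm high. FRONT is its own -x direction: there a flat pointer tongue, 8 mm high and 26 mm wide, lies on the bench and juts out from under the tray, ending in an arrow tip 210 mm from the axis
- pointer_tip (a point): tip of the pointer tongue, 210 mm from the axis, 8 mm above the bench
- tray (a joint): turning angle of the tray in rad, growing counter-clockwise seen from above; reads 0 at the start wherever the tray stands. It turns freely both ways (more than a full turn) and is stiff enough (0.12 N m) to stop where it is left
- tray_floor (a point): middle of the revolving tray's floor, on the axis, 36 mm above the bench. Round plywood tray, 210 mm across, underside 28 mm and top of its wall 56 mm above the bench; five equal open compartments split by radial dividers (tops 54 mm above the bench), hub post 28 mm thick in the middle (top 76 mm)
- tab0 (a point): outer part of finger tab 0 on the tray's rim, 145 mm from the axis, mid height (43 mm above the bench), turning with the tray. Five wooden tabs, 72 degrees apart, one at the middle of each compartment; each 22 mm wide, reaching from 105 to 158 mm from the axis and from 28 to 58 mm above the bench. Between tabs, outside the wall, it is open down to the bench (bar the pointer)
- tab1 (a point): the same for tab 1, 72 degrees counter-clockwise of tab 0
- tab2 (a point): the same for tab 2, 144 degrees counter-clockwise of tab 0
- tab3 (a point): the same for tab 3, 216 degrees counter-clockwise of tab 0
- tab4 (a point): the same for tab 4, 288 degrees counter-clockwise of tab 0
- tin_mid (a point): low round metal tin with a lid, 46 mm across, 32 mm high; standing loose in one of the compartments, about 66 mm from the axis. Point: its centre, 16 mm above its foot, z up
- bottle_mid (a point): THE GLUE BOTTLE: by far the tallest thing in the tray, a white plastic bottle with a narrow neck and cap, 40 mm across, 88 mm high; standing loose in one of the compartments, about 66 mm from the axis. Point: its centre, 44 mm above its foot, z up
- spool_mid (a point): wooden thread spool, waisted, 42 mm across, 46 mm high; standing loose in one of the compartments, about 66 mm from the axis. Point: its centre, 23 mm above its foot, z up
- jar_mid (a point): short glass jar with a metal lid, 42 mm across, 50 mm high; standing loose in one of the compartments, about 66 mm from the axis. Point: its centre, 25 mm above its foot, z up
- wax_mid (a point): white wax block, 32 x 26 x 36 mm high; standing loose in one of the compartments, about 66 mm from the axis. Point: its centre, 18 mm above its foot, z up
- stone: grey pounding stone on the bench, 130 x 100 x 60 mm high; origin centre of its underside. Leave alone
- hammer: hammer lying on the bench, 240 mm long; origin under its middle. Leave alone
- polish: flat round metal polish can on the bench, 76 mm across, 30 mm high; origin centre of its underside. Leave alone
There are look-alikes about, which are no part of the job. There is more than one size of the part that bears bottle_mid; the job needs the smallest. Leave any pink or red look-alike of the part that bears jar_mid alone.

How it is judged:
By the outcome, as a careful person would: the job done as asked, in the order asked, and still so for the second after the job is handed in, with the robot touching nothing.
It also fails if it takes over 54 s, if anything falls off the work surface, if the arm or the gripper's body presses on something with over 40 N, if the wrist force passes 120 N, or if a joint passes its speed limit or range.

## Working session

There is one attempt and no reset: what is moved stays moved. The work goes in short steps, Python scripts to look and compute and a tool call to move; the robot and the scene stay as the last step left them, time stands still between calls to the robot, and variables do not carry over. Pictures are saved under pics/ and viewed, at most 10 in all, crops included, and the job is handed in when it is done.

Besides the shell and the picture viewer there is one more tool, called as name(argument=value, ...), one argument or row to a line, values as JSON. drive_tool: Moves the arm, as the interface text tells. Its arguments: {"type":"object","properties":{"commands":{"type":"array"},"gripper":{"type":"number"}},"required":["commands"]}

```bash
mkdir -p pics
cat > h.py <<'E'
import numpy as np, cv2
from bench import *
def ray(s,u,v):
    K=np.array([[s['fx'],0,s['cx']],[0,s['fy'],s['cy']],[0,0,1.]])
    p=cv2.undistortPoints(np.array([[[u,v]]],float),K,np.array([s['k1'],0,0,0.]))[0,0]
    R=cv2.Rodrigues(np.array(s['rvec'],float))[0]; t=np.array(s['tvec'],float).ravel()
    return -R.T@t, R.T@np.array([p[0],p[1],1.])
def plane(s,u,v,z):
    c,d=ray(s,u,v); return c+d*(z-c[2])/d[2]
def pt(s,u,v):
    c,d=ray(s,u,v); return c+d*float(s['range_z'][int(v),int(u)])
def proj(s,P):
    K=np.array([[s['fx'],0,s['cx']],[0,s['fy'],s['cy']],[0,0,1.]])
    return cv2.projectPoints(np.array(P,float).reshape(-1,1,3),np.array(s['rvec'],float),np.array(s['tvec'],float),K,np.array([s['k1'],0,0,0.]))[0][:,0]
E
python3 - <<'E'
from h import *
for n in('scene','top'):
    s=snapshot(n); cv2.imwrite(f'pics/{n}0.png',s['image']); print(n,ray(s,280,210))
    np.savez(f'{n}0.npz',**s)
o=get_obs();print(o['time'],o['tool_pos'],o['ee_rot'],o['width'])
E
```

```text
scene (array([ 1.04152922, -0.12623473,  0.80007677]), array([-0.49526055,  0.20271344, -0.84492454]))
top (array([0.47560519, 0.04339742, 1.21854709]), array([ 0.09865836, -0.01056776, -0.99513707]))
0.1 [0.20725295 0.50894197 0.20445907] [-3.13969034e+00 -1.60020833e-04  2.75484218e+00] 0.0939104743440462
```

View pics/top0.png

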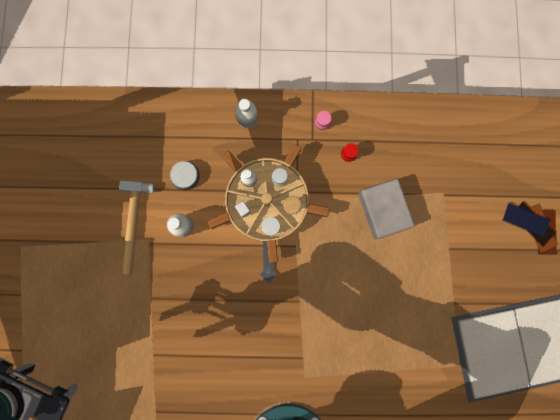

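View pics/scene0.png

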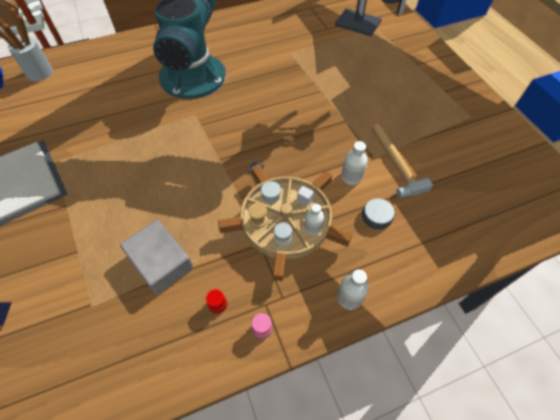

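The top view shows the tray hub at about (267,200), the pointer tip at (268,278) and the glue bottle in the tray at (248,178). The two larger look-alike bottles stand outside, at (246,110) and (180,225).

Run:
```python
from h import *
s=dict(np.load('top0.npz')); im=s['image']
cv2.imwrite('pics/crop0.png',cv2.resize(im[90:290,150:400],None,fx=3.2,fy=3,interpolation=cv2.INTER_CUBIC)[:600,:800])
hub=plane(s,267,199,.076); tip=plane(s,268,279,.008); print('hub',hub,'tip',tip,np.linalg.norm((tip-hub)[:2]))
ang=lambda p:np.degrees(np.arctan2(*(p-hub)[1::-1]))
for u,v in((230,156),(295,151),(324,211),(273,258),(213,223)):
    p=plane(s,u,v,.058);print('tab',p.round(3),np.linalg.norm((p-hub)[:2]).round(3),ang(p).round(1))
print('cap',pt(s,246,174),pt(s,250,180))
print('front',ang(tip))
for n,u,v in(('stone',386,208),('polish',184,174),('B1',245,104),('B2',175,222),('ham',138,187)):
    print(n,pt(s,u,v).round(3))
```

```text
hub [0.615395   0.06367625 0.076     ] tip [0.41774432 0.05800219 0.008     ] 0.19773210941317707
tab [0.725 0.16  0.058] 0.146 41.2
tab [ 0.741 -0.004  0.058] 0.143 -28.3
tab [ 0.59  -0.079  0.058] 0.144 -100.0
tab [0.472 0.046 0.058] 0.145 -173.1
tab [0.555 0.197 0.058] 0.146 114.4
cap [0.66835291 0.1138555  0.12277765] [0.65877737 0.10558313 0.09440578]
front -178.35563260297923
stone [ 0.601 -0.234  0.06 ]
polish [0.681 0.278 0.036]
B1 [0.839 0.121 0.125]
B2 [0.551 0.277 0.125]
ham [0.646 0.398 0.024]
```

View pics/crop0.png

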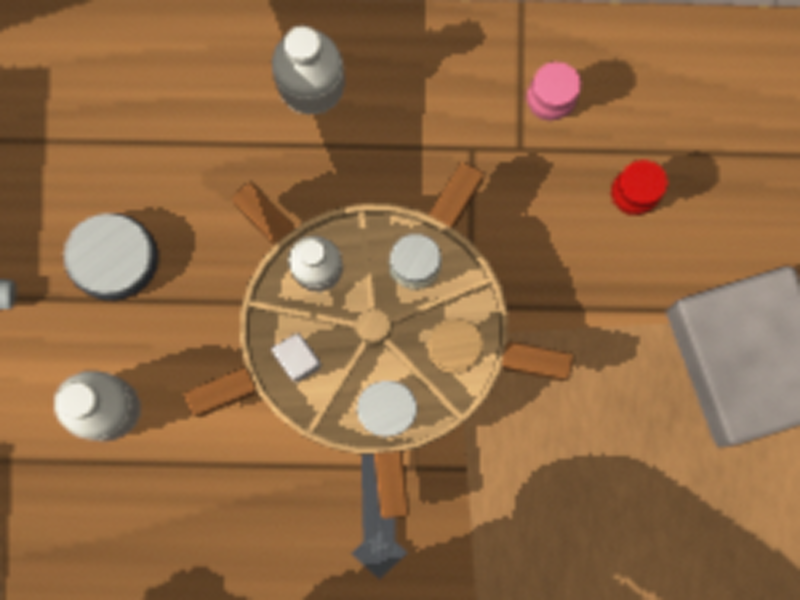

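drive_tool(
  commands=[
    [-0.99,-0.29,0,0,0,0],
    [-0.99,-0.29,0,0,0,0],
    [-0.99,-0.29,0,0,0,0],
    [-0.99,-0.29,0,0,0,0],
    [-0.99,-0.29,0,0,0,0],
    [-0.99,-0.29,0,0,0,0],
    [-0.99,-0.29,0,0,0,0],
    [-0.99,-0.29,0,0,0,0],
    [-0.99,-0.29,0,0,0,0],
    [-0.99,-0.29,0,0,0,0],
    [-0.99,-0.29,0,0,0,0],
    [-0.99,-0.29,0,0,0,0],
    [0,0,0,0,0,1],
    [0,0,0,0,0,1],
    [0,0,0,0,0,1],
    [0,0,0,0,0,1],
    [0,0,0,0,0,1],
    [0,0,0,0,0,1],
    [0,0,0,0,0,1],
    [0,0,0,0,0,1],
  ],
  gripper=1,
)

```text
time: 2.6
tool_pos: [0.5948, 0.2011, 0.2046]
ee_rot: [-3.14, -0.0, 1.951]
wrist_force: [0.6, -1.0, 0.6]
width: 0.0005
finger_force: 0.0
```

drive_tool(
  commands=[
    [0,0,0,0,0,1],
    [0,0,0,0,0,1],
    [0,0,0,0,0,1],
    [0,0,0,0,0,1],
    [0,0,0,0,0,1],
    [0,0,0,0,0,1],
    [0,0,0,0,0,1],
    [0,0,0,0,0,1],
    [0,0,0,0,0,1],
    [0,0,0,0,0,1],
    [0,0,0,0,0,1],
    [0,0,0,0,0,1],
    [0,0,0,0,0,1],
    [0,0,0,0,0,1],
    [0,0,0,0,0,1],
    [0,0,0,0,0,1],
    [0,0,0,0,0,1],
    [0,0,0,0,0,1],
    [0,0,0,0,0,0],
  ],
)

```text
time: 4.97
tool_pos: [0.5948, 0.2012, 0.2047]
ee_rot: [3.142, 0.001, 0.156]
wrist_force: [-0.3, -0.2, -0.3]
width: 0.0006
finger_force: 0.0
```

Run:
```python
from h import *
o=get_obs();print(o['time'],o['tool_pos'],o['ee_rot'],o['width'],o['joint_positions'])
s=snapshot('wrist'); cv2.imwrite('pics/w1.png',s['image']);np.savez('w1.npz',**s); print(ray(s,280,210))
print(proj(s,[o['tool_pos'],[.615,.064,.076],[.596,.2,.058],[.555,.197,.058]]))
```

```text
4.975 [0.59480279 0.20115789 0.20473902] [3.14156972e+00 1.29784798e-03 1.55994351e-01] 0.0006083503015741363 [2.35807609e-01 2.63338261e-01 1.16898384e+00 8.14084211e-05
 1.71056610e+00 1.65062086e+00]
(array([0.67689639, 0.21345363, 0.38356784]), array([-0.27330371, -0.04592641, -0.96086807]))
[[278.02160675 260.292258  ]
 [419.54528628 205.81775075]
 [279.75943548 198.93426395]
 [276.53202884 236.14585092]]
```

View pics/w1.png

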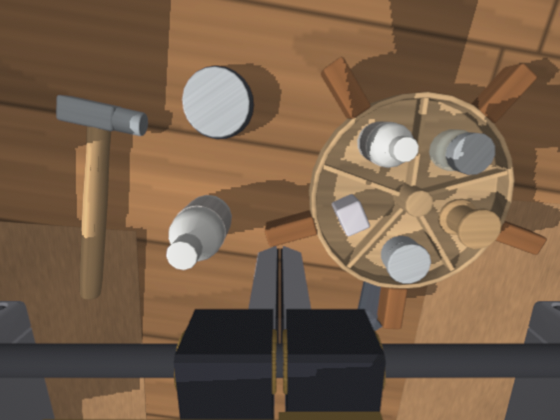

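The wrist view shows the wax compartment's tab at (290,228). The landing spot at about (280,199) is free of the tab, the large bottle (200,230) and the polish can (217,102). I'll descend and sweep the tab counter-clockwise.

drive_tool(
  commands=[
    [0,0,0.79,0,0,0],
    [0,0,0.79,0,0,0],
    [0,0,0.79,0,0,0],
    [0,0,0.79,0,0,0],
    [0,0,0.79,0,0,0],
    [0,0,0,0,0,0],
    [0,0,0,0,0,0],
  ],
)

```text
time: 5.9
tool_pos: [0.5958, 0.2014, 0.0487]
ee_rot: [-3.141, -0.002, 0.155]
wrist_force: [-0.1, -0.1, -0.4]
width: 0.0005
finger_force: 0.0
```

drive_tool(
  commands=[
    [-0.173,0.004,0,0,0,-0.5],
    [-0.173,0.004,0,0,0,-0.5],
    [-0.173,0.004,0,0,0,-0.5],
    [-0.173,0.004,0,0,0,-0.5],
    [-0.173,0.004,0,0,0,-0.5],
    [-0.173,0.004,0,0,0,-0.5],
    [-0.173,0.004,0,0,0,-0.5],
    [-0.173,0.004,0,0,0,-0.5],
    [-0.173,0.004,0,0,0,-0.5],
    [-0.173,0.004,0,0,0,-0.5],
  ],
)

```text
time: 7.15
tool_pos: [0.5338, 0.1751, 0.0504]
ee_rot: [3.14, -0.006, 0.657]
wrist_force: [0.1, 0.6, 0.3]
width: 0.0006
finger_force: 0.5
```

Run:
```python
from h import *
o=get_obs();print(o['time'],o['tool_pos'],o['ee_rot'],o['wrist_force'])
d=np.array(o['tool_pos'])[:2]-[.615,.064];print(np.hypot(*d),np.degrees(np.arctan2(d[1],d[0])))
s=snapshot('top'); cv2.imwrite('pics/c2.png',cv2.resize(s['image'][90:290,150:400],None,fx=3,fy=3))
```

```text
7.15 [0.53382772 0.1751205  0.05037569] [ 3.13988863 -0.00560362  0.65707262] [0.07419445 0.62303525 0.30445191]
0.137610702505721 126.14771020841559
```

View pics/c2.png

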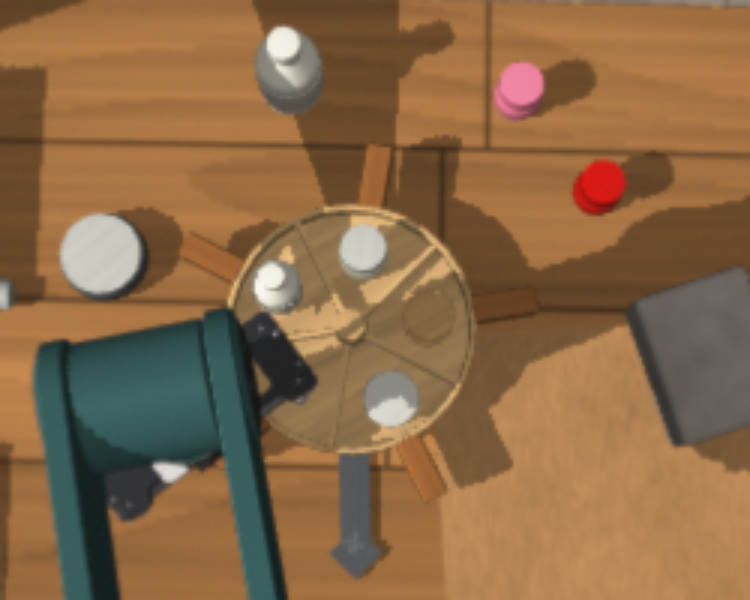

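The tray has turned about 25° and everything is upright: the bottle is at (277,285) and the pushed tab is under the arm. I'll continue the sweep.

drive_tool(
  commands=[
    [-0.173,0.004,0.005,0,0,-0.5],
    [-0.173,0.004,0.005,0,0,-0.5],
    [-0.173,0.004,0.005,0,0,-0.5],
    [-0.173,0.004,0.005,0,0,-0.5],
    [-0.173,0.004,0.005,0,0,-0.5],
    [-0.173,0.004,0.005,0,0,-0.5],
    [-0.173,0.004,0.005,0,0,-0.5],
    [-0.173,0.004,0.005,0,0,-0.5],
    [-0.173,0.004,0.005,0,0,-0.5],
    [-0.173,0.004,0.005,0,0,-0.5],
    [-0.173,0.004,0.005,0,0,-0.5],
    [-0.173,0.004,0.005,0,0,-0.5],
    [-0.173,0.004,0.005,0,0,-0.5],
    [-0.173,0.004,0.005,0,0,-0.5],
    [-0.173,0.004,0.005,0,0,-0.5],
    [-0.173,0.004,0.005,0,0,-0.5],
    [-0.173,0.004,0.005,0,0,-0.5],
    [-0.173,0.004,0.005,0,0,-0.5],
    [-0.173,0.004,0.005,0,0,-0.5],
    [-0.173,0.004,0.005,0,0,-0.5],
  ],
)

```text
time: 9.7
tool_pos: [0.4799, 0.0532, 0.046]
ee_rot: [3.137, -0.0, 1.656]
wrist_force: [0.3, 1.2, 1.0]
width: 0.0003
finger_force: 0.5
```

Run:
```python
from h import *
o=get_obs();print(o['time'],o['tool_pos'],o['ee_rot'],o['wrist_force'])
d=np.array(o['tool_pos'])[:2]-[.615,.064];print(np.hypot(*d),np.degrees(np.arctan2(d[1],d[0])))
```

```text
9.7 [0.47992776 0.05323917 0.04595257] [ 3.13692384e+00 -4.56785091e-04  1.65619150e+00] [0.32926154 1.2161419  1.04659731]
0.13550020934952486 -175.44502457947712
```

drive_tool(
  commands=[
    [-0.173,0.0,0,0,0,-0.5],
    [-0.173,0.0,0,0,0,-0.5],
    [-0.173,0.0,0,0,0,-0.5],
    [-0.173,0.0,0,0,0,-0.5],
    [-0.173,0.0,0,0,0,-0.5],
    [-0.173,0.0,0,0,0,-0.5],
    [-0.173,0.0,0,0,0,-0.5],
    [-0.173,0.0,0,0,0,-0.5],
    [-0.173,0.0,0,0,0,-0.5],
    [-0.173,0.0,0,0,0,-0.5],
    [-0.173,0.0,0,0,0,-0.5],
    [-0.173,0.0,0,0,0,-0.5],
    [-0.173,0.0,0,0,0,-0.5],
    [-0.173,0.0,0,0,0,-0.5],
    [-0.173,0.0,0,0,0,-0.5],
    [-0.173,0.0,0,0,0,-0.5],
    [-0.173,0.0,0,0,0,-0.5],
    [0,0,0,0,0,0],
  ],
)

```text
time: 11.95
tool_pos: [0.5328, -0.0485, 0.0453]
ee_rot: [3.14, 0.003, 2.504]
wrist_force: [-0.1, -0.1, 0.1]
width: 0.0003
finger_force: 0.0
```

Run:
```python
from h import *
o=get_obs();print(o['time'],o['tool_pos'],o['ee_rot'],o['wrist_force'])
d=np.array(o['tool_pos'])[:2]-[.615,.064];print(np.hypot(*d),np.degrees(np.arctan2(d[1],d[0])))
for n in('top','scene'):
    s=snapshot(n); np.savez(n+'3.npz',**s)
    a=s['image'][90:290,150:400] if n=='top' else s['image'][130:330,180:430]
    cv2.imwrite(f'pics/{n}3.png',cv2.resize(a,None,fx=3,fy=3))
```

```text
11.95 [ 0.5328035  -0.04846864  0.04533778] [3.14014128 0.00323403 2.50365307] [-0.0834309  -0.14052347  0.05751057]
0.13930348615043522 -126.1608018894025
```

View pics/top3.png

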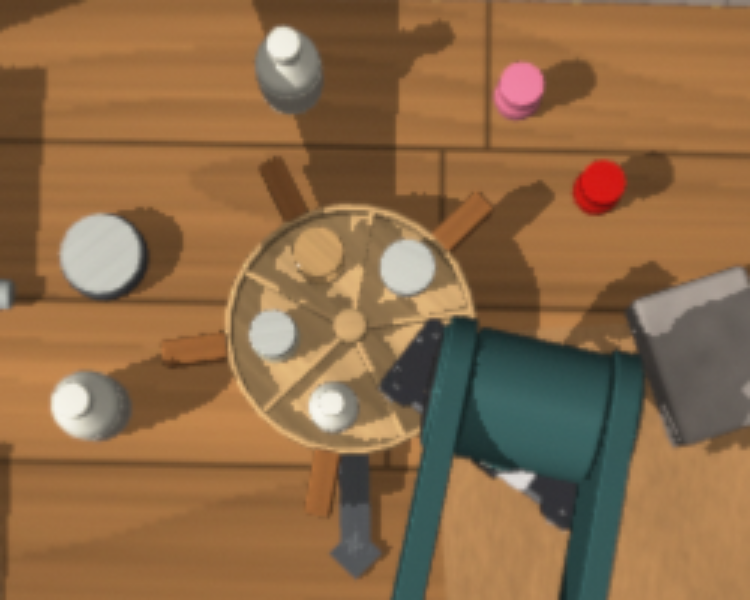

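View pics/scene3.png

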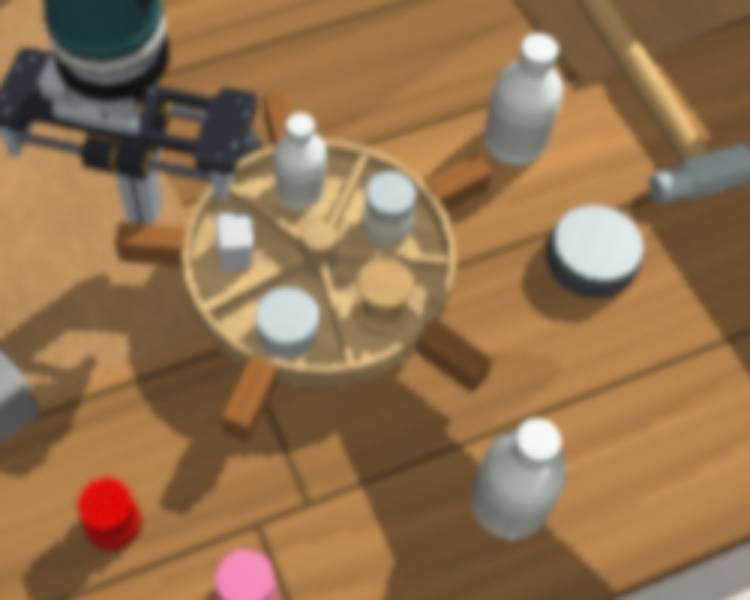

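All is upright. The bottle's cap is at crop (331,397), its tab end at (319,515) and the pointer tip at (357,577), so a little turn remains. I'll compute it.

Run:
```python
from h import *
s=dict(np.load('top3.npz')); P=lambda x,y,z:plane(s,150+x/3,90+y/3,z)
hub=P(350,325,.076);tip=P(357,577,.008)
# axis also from wall circle at z=.056: extremes
print(P(227,325,.056),P(472,325,.056),P(350,205,.056),P(350,452,.056))
# pointer tongue sides and tabs
print('hub',hub,'tip',tip)
for c in (hub,np.array([.615,.064,0])):
    a=lambda p:np.degrees(np.arctan2(*(p-c)[1::-1]))%360
    print('tip',a(tip),'tongue',a(P(355,530,.008)),'tabs',[a(P(*q,.058)).round(1) for q in((319,516),(163,352),(271,161),(484,202))])
    for z,q in((.124,(331,396)),):
        p=P(*q,z);print('cap',p,np.linalg.norm((p-c)[:2]),a(p))
t=dict(np.load('scene3.npz'));Q=lambda x,y,z:plane(t,180+x/3,130+y/3,z)
h=Q(319,232,.076);p=Q(300,124,.124);print('scene',h,p,np.degrees(np.arctan2(*(p-h)[1::-1]))%360)
```

```text
[0.61749858 0.16730821 0.056     ] [ 0.62150822 -0.03679216  0.056     ] [0.72122736 0.06708414 0.056     ] [0.51396344 0.06266248 0.056     ]
hub [0.61702807 0.06452968 0.076     ] tip [0.40934522 0.05527422 0.008     ]
tip 182.55171866434216 tongue 182.29739451996653 tabs [np.float64(171.8), np.float64(98.6), np.float64(26.5), np.float64(314.6)]
cap [0.55501852 0.07726869 0.124     ] 0.0633045517393744 168.3908906306397
tip 182.42956078552822 tongue 182.14280039963435 tabs [np.float64(171.5), np.float64(97.8), np.float64(26.3), np.float64(315.3)]
cap [0.55501852 0.07726869 0.124     ] 0.06143155375197903 167.52630441688686
scene [0.61586257 0.06343247 0.076     ] [0.55020325 0.07453417 0.124     ] 170.4031667431306
```

drive_tool(
  commands=[
    [-0.09,0.0,0,0,0,-0.26],
    [-0.09,0.0,0,0,0,-0.26],
    [-0.09,0.0,0,0,0,-0.26],
    [-0.09,0.0,0,0,0,-0.26],
    [-0.09,0.0,0,0,0,-0.26],
    [-0.09,0.0,0,0,0,-0.26],
    [-0.09,0.0,0,0,0,-0.26],
    [-0.09,0.0,0,0,0,-0.26],
    [0,0,0,0,0,0],
    [0,0,0,0,0,0],
  ],
)

```text
time: 13.3
tool_pos: [0.556, -0.063, 0.0434]
ee_rot: [-3.142, 0.0, 2.713]
wrist_force: [-0.0, 0.2, 0.0]
width: 0.0003
finger_force: 0.0
```

Run:
```python
from h import *
o=get_obs();print(o['time'],o['tool_pos'],o['ee_rot'],o['wrist_force'])
ims=[]
for n in('top','scene'):
    s=snapshot(n); np.savez(n+'4.npz',**s)
    a=s['image'][140:290,200:330] if n=='top' else s['image'][130:280,225:355]
    ims.append(cv2.resize(a,None,fx=3,fy=4 if 0 else 3))
cv2.imwrite('pics/b4.png',np.hstack(ims))
```

```text
13.3 [ 0.5559956  -0.06304988  0.0434351 ] [-3.14158382e+00  3.43189734e-04  2.71270433e+00] [-0.02257013  0.19020344  0.02692344]
```

View pics/b4.png

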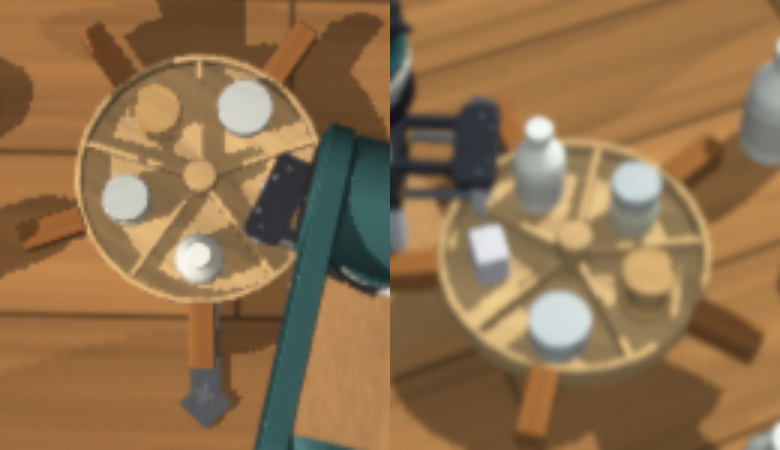

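The bottle's cap is at (200,255) in the top half, its tab end at (202,368) and the pointer tip at (207,427). It is nearly in line.

Run:
```python
from h import *
s=dict(np.load('top4.npz')); P=lambda x,y,z:plane(s,200+x/3,140+y/3,z)
hub=P(200,177,.076);tip=P(207,427,.008)
for c in (hub,np.array([.6165,.0645,0])):
    a=lambda p:np.degrees(np.arctan2(*(p-c)[1::-1]))%360
    print(c,'tip',a(tip),'tabs',[a(P(*q,.058)).round(1) for q in((201.5,368),(23,239),(92,35),(307,33))])
    p=P(202,255,.124);print('cap',p,np.linalg.norm((p-c)[:2]),a(p))
t=dict(np.load('scene4.npz'));Q=lambda x,y,z:plane(t,225+(x-390)/3,130+y/3,z)
h=Q(575,236,.076);p=Q(539,130,.124);print('scene',h,p,np.degrees(np.arctan2(*(p-h)[1::-1]))%360)
```

```text
[0.61537893 0.06449449 0.076     ] tip 182.5623498406648 tabs [np.float64(181.6), np.float64(109.8), np.float64(37.8), np.float64(325.4)]
cap [0.54830545 0.06074884 0.124     ] 0.06717798518303646 183.1963062860333
[0.6165 0.0645 0.    ] tip 182.55002226799758 tabs [np.float64(181.5), np.float64(110.2), np.float64(38.1), np.float64(325.1)]
cap [0.54830545 0.06074884 0.124     ] 0.06829763899113805 183.14848282615978
scene [0.61944387 0.06275679 0.076     ] [0.55096043 0.06137168 0.124     ] 181.15867305538018
```

Tab and bottle are both within about 1° of the pointer. I'll back away from the tab and lift clear.

drive_tool(
  commands=[
    [0.25,0,0,0,0,0],
    [0.25,0,0,0,0,0],
    [0,0,-0.4,0,0,0],
    [0,0,-0.9,0,0,0],
    [0,0,-0.9,0,0,0],
    [0,0,-0.9,0,0,0],
    [0,0,-0.9,0,0,0],
    [0,-1,0,0,0,0],
    [0,-1,0,0,0,0],
    [0,-1,0,0,0,0],
    [0,-1,0,0,0,0],
    [0,0,0,0,0,0],
    [0,0,0,0,0,0],
    [0,0,0,0,0,0],
    [0,0,0,0,0,0],
  ],
)

```text
time: 15.28
tool_pos: [0.4716, -0.1993, 0.2035]
ee_rot: [3.141, 0.0, 2.714]
wrist_force: [0.1, 0.4, 0.2]
width: 0.0005
finger_force: 0.0
```

Run:
```python
from h import *
ims=[]
for n in('top','scene'):
    s=snapshot(n)
    a=s['image'][90:290,150:280+50] if n=='top' else s['image'][130:330,200:380]
    ims.append(cv2.resize(a,(390,450)))
cv2.imwrite('pics/b5.png',np.hstack(ims))
```

```text
(no output)
```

View pics/b5.png

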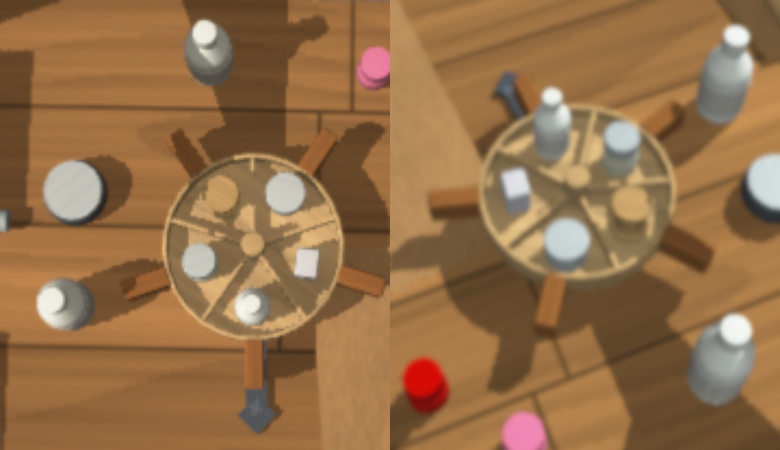

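The bottle at (252,305) and its tab at (254,365) are in line with the pointer tip at (257,430). Everything is upright and the hand is clear.

```bash
python3 -c "from bench import close_job;print(close_job())"
```

```text
the job is handed in; nothing more can be done
None
```

The glue bottle is at the front, within about 1° of the pointer by my camera measurements. I turned the tray about 139° counter-clockwise by pushing one tab; nothing tipped over, the hand is clear, and the job was handed in at about 15 s.

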